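Put the gas hob's burner back together after cleaning

TASK

The hob has just been cleaned and one of its front burners is still in pieces beside it. Put it back together on its bare seat: the silver flame spreader down over the seat's collar, the brass flame ring on the spreader, and the black cap on the ring, each lying flat, fully home and centred like the finished burner next to it. Set each part down gently, never letting one drop, and do not disturb the scourer, the spice jars or the pepper mill.

Things in the scene. Friction and masses are not known exactly. Their poses are not given: they have to be found in the camera images.
- burner_seat: Bare seat of the burner to rebuild, fixed on one of the hob's two front crowns: round aluminium plate, 63 mm across, 3 mm thick, with a central upright collar 20 mm across that stands 8 mm above the plate and is bevelled at its top (2 mm in over the last 2.5 mm). The crown under it is a disc 72 or 84 mm across. Origin: centre of the underside; z up.
- seat_face (a point): Centre of the seat plate's upper face (3 mm above burner_seat's origin), on the collar's axis: the point where the centre of the spreader's underside belongs. About 21 mm above the hob's steel plate. Wall cabinets hang over the rear half of the hob (0.68 m up) and right of it (0.55 m up): keep the arm low here.
- spreader: Silver cast flame spreader, a ring 58 mm across and 14 mm tall with a 24 mm through bore (2 mm play all round on the collar) and on its top a low register lip, 34 mm across, 3 mm high. Loose, about 0.11 kg, lies right way up on the mat. Origin: centre of the underside; z up, out of the lip side.
- flame_ring: Brass flame ring 58 mm across, 9 mm tall, with a 39 mm hole that goes over the spreader's lip (2.3 mm play all round); its underside then lies on the spreader's top face, 14 mm above the spreader's underside. Loose, about 0.10 kg, lies right way up on the mat. Origin: centre of the underside; z up.
- cap: Black enamelled burner cap, flat disc 60 mm across, 7 mm thick. Loose, about 0.11 kg, lies right way up on the mat. It lies on top of the flame ring (9 mm above the ring's underside, 23 mm above the spreader's) and nothing locates it there. Origin: centre of the underside; z up.
- done_burner: The other front burner, complete and fixed, looks as the job should look when done: silver, brass and black stack, 60 mm across, 33 mm tall above the crown. Origin: centre of its underside.
- drying_mat: Green silicone draining mat, 120 x 290 x 4 mm, fixed on the worktop left of the hob; the three parts start on it in any order, in a row along its length (y), about 110 mm apart; it lies turned by 0.08 to 0.25 rad. A mini oven 22 cm tall stands behind it, its front 0.11 m or more beyond the mat's centre: come and go low, on the robot's side. Origin: centre of the underside.
- scourer: Bystander: brown steel-wool scourer, 48 x 91 x 36 mm, on the worktop strip in front of the hob. Origin: centre of the underside.
- spice_a: Bystander: spice jar with a red cap, 45 mm across, 106 mm tall, standing between hob and oven. Origin: centre of the underside.
- spice_b: Bystander: spice jar with a dark cap, 44 mm across, 105 mm tall, standing between hob and oven. Origin: centre of the underside.
- pepper_mill: Bystander: wooden pepper mill, 58 mm across, 160 mm tall, standing between hob and oven. Origin: centre of the underside.
Not all that is in view belongs to the job. What is shaped like the spreader but pink is not meant.

How it is judged:
By the outcome, as a careful person would: the job done as asked, in the order asked, and still so for the second after the job is handed in, with the robot touching nothing.
It also fails if it takes over 72 s, if anything falls off the work surface, if the arm or the gripper's body presses on something with over 40 N, if the wrist force passes 120 N, or if a joint passes its speed limit or range.

ROBOT

A 6-joint arm with a two-finger parallel gripper is mounted at the origin on a cart in front of the work surface, level with it; the furniture and walls round the work are solid. World frame = base frame: x ahead of the robot, y to its left, z up, the work surface at z = 0. Lengths are in mm, angles in rad, forces in N, time in s.
With the tool pointing down it reaches from about 300 to 775 mm from the base axis. Payload 14.6 kg.
Tool frame: the origin (TCP) lies at the very end of the fingers, on their centre line; the grasp point (between the pads) lies 19 mm behind it; z points along the fingers, y is the line along which they close (so a half turn about z gives the same grasp; the last joint's range is limited). The gripper opens to 94 mm and grips with 3 to 60 N. Pads are 16 mm wide; open, the fingers measure 119 mm over their backs; the gripper's body (75 mm by 177 mm) begins 78 mm behind the grasp point.
Start: joints at [1.08, 0.3, 1.521, -0, 1.321, -0.067], TCP at [226.171, 501.334, 168.946] pointing down, gripper open.
Joint ranges: [-3.03, 3.03], [-0.79, 2.21], [0.23, 2.52], [-1.04, 4.18], [0, 3.07], [-2.55, 2.55]. Speed limits (rad/s): [2.22, 2.22, 2.57, 3.14, 3.14, 3.14].

INTERFACE

Orientations are given as [roll, pitch, yaw] about the fixed x, y, z axes, in that order (R = Rz(yaw) Ry(pitch) Rx(roll)).
In Python, from cell import manip, camera, get_calibration gives the robot as it stands. The module is installed in compiled form; this text tells all that it offers.
- The arm moves only by the tool jog_arm, never from a script. Its argument "plan" is one flat list of numbers, 6 for each row, row after row: the shift along the world's x, y, z in m, then the turn, a rotation vector about the world's x, y, z in degrees. A call has 1 to 20 rows; each row is the pose to reach, as a shift and turn from the pose commanded when the call began; what a row does not reach only later rows make up. A row lasts 1/10 s, in which the tool goes at most 50 mm and 8.59 degrees, less where a joint would pass 70% of its speed; a pose out of reach is approached as far as the arm can. A call with a gripper value outside its range is refused whole. "claw" is the finger opening in m, from 0 to 0.094, set as the call begins (left out, the last holds). The fingers move at their own pace and stop on an object; "force" is the grip in N (left out, the last holds). Time passes only in rows, so rows that repeat a pose let the fingers close. It gives the time, the measured TCP pose, the force, the opening and the grip force at its end, in the units of the state.
- manip.read_state(): the state, without advancing time (a new reading comes with each control period).
- camera(name): name is "scene" or "top" or "wrist"; returns (picture, depth): 480x640x3 uint8, red, green, blue; 480x640 float32, mm along the optical axis (not along the pixel's ray), 0 where there is no reading.
- get_calibration(name): a dict with "fx", "fy", "cx", "cy" (pixels), "origin" and "attitude" of the camera in the world. Camera axes: x right, y down, z forward; pixel columns grow to the right and rows downward; lengths in mm; the calibration is good to about 2 mm. A picture is of the moment at which its call begins: read the wrist's pose just before it. get_calibration takes no time and is no camera call; for the wrist camera it gives the pose at the moment of the call.
- manip.sign_off(): hands the job in; it is judged then, once.
The state is a dict: "clock": time; "joints": joint angles; "qd": joint speeds; "effort": joint torques, N m; "eef_pos": TCP position; "eef_rot": TCP orientation; "wrist_force": force on the tool from outside, world axes, zero at the start; "moment": the same for the moment, N m; "finger_gap": finger opening in mm; "finger_force": force on a finger pad.
Only numpy, scipy, OpenCV 4.12 (cv2) and the standard library are available. Lean on these libraries where they do the work, as an engineer would, in place of code of your own. Each camera call takes 0.05 s, during which the arm holds its last target. There are 200 camera calls.

## Working session

There is one attempt and no reset: what is moved stays moved. The work goes in short steps, Python scripts to look and compute and a tool call to move; the robot and the scene stay as the last step left them, time stands still between calls to the robot, and variables do not carry over. Pictures are saved under pics/ and viewed, at most 10 in all, crops included, and the job is handed in when it is done.

Besides the shell and the picture viewer there is one more tool, called as name(argument=value, ...) on one line, values as JSON. jog_arm: Moves the arm, as the interface text tells. Its arguments: {"type":"object","properties":{"plan":{"type":"array"},"claw":{"type":"number"},"force":{"type":"number"}},"required":["plan"]}

```bash
mkdir -p pics
cat > h.py <<'E'
import numpy as np, cv2
from cell import manip, camera, get_calibration
from scipy.spatial.transform import Rotation as R
def cal(n):
    c=get_calibration(n); A=np.array(c["attitude"],float)
    if A.shape!=(3,3): A=R.from_euler('xyz',A).as_matrix() if A.size==3 else R.from_quat(A).as_matrix()
    return c,A,np.array(c["origin"],float)
def ray(C,u,v,z):
    c,A,o=C; d=A@np.array([(u-c["cx"])/c["fx"],(v-c["cy"])/c["fy"],1.]); return o+d*(z-o[2])/d[2]
def cloud(C,D):
    c,A,o=C; v,u=np.mgrid[:480,:640]
    P=np.stack([(u-c["cx"])/c["fx"]*D,(v-c["cy"])/c["fy"]*D,D],-1); return P@A.T+o
def save(n,im): cv2.imwrite('pics/'+n,im[...,::-1])
E
python3 - <<'E'
from h import *
print(get_calibration("top")); print(get_calibration("wrist")); print(manip.read_state())
a,_=camera("top"); b,_=camera("scene"); save("top1.png",a); save("scene1.png",b)
E
```

```text
{'fx': 445.5320129329796, 'fy': 445.5320129329796, 'cx': 317.7084544321394, 'cy': 235.84758198481123, 'origin': array([ 364.23518926,   40.61751261, 1013.13786955]), 'attitude': array([-2.97144724, -0.02876043, -1.54540428])}
{'fx': 378.42383824437144, 'fy': 378.42383824437144, 'cx': 312.1884991232889, 'cy': 234.23317943469715, 'origin': array([153.29982417, 533.20404219, 384.80152253]), 'attitude': array([2.86686337e+00, 8.22170570e-04, 1.14629952e+00])}
{'clock': 0.0, 'joints': array([ 1.08038268e+00,  3.00493480e-01,  1.52157282e+00, -3.09373760e-05,
        1.32067240e+00, -6.65802348e-02]), 'qd': array([-0.00286472, -0.00186872,  0.00150621,  0.00159354, -0.000582  ,
        0.00065981]), 'effort': array([ 6.61673166e-04, -5.31818032e+01, -3.52738237e+01,  7.08974758e-02,
        2.44608312e-02, -1.24627986e-04]), 'eef_pos': array([226.05367707, 501.07421295, 168.37756648]), 'eef_rot': array([-3.14044715e+00, -4.63480789e-05,  2.71776689e+00]), 'wrist_force': array([0.37614531, 0.14038899, 0.58707586]), 'moment': array([-0.02673162,  0.01251964,  0.01088197]), 'finger_force': 0.0, 'finger_gap': 94.04679007060787}
```

View pics/top1.png

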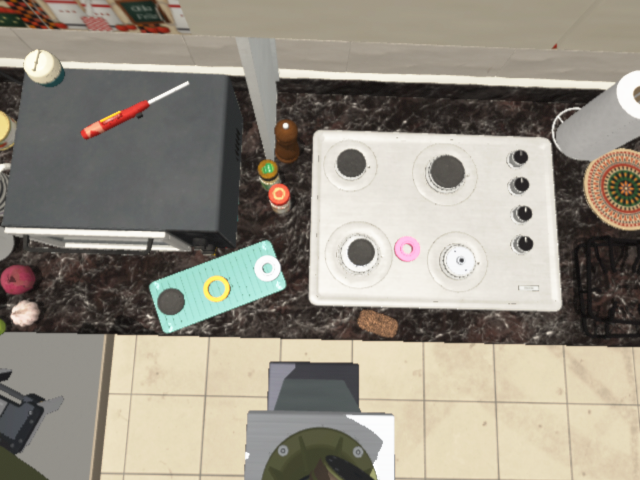

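View pics/scene1.png

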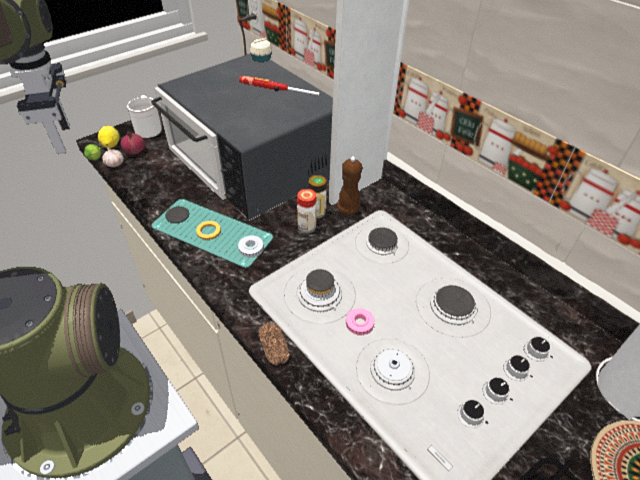

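The top view shows the cap at (171,301), the ring at (216,289), the spreader at (266,267), the seat at (459,261), and the finished burner at (361,252). The pink decoy is at (407,249) and the scourer at (378,323). The arm hangs clear at the lower left.

```bash
cat >> h.py <<'E'
def blob(m,near,rad=60):
    """hull-fitted ellipse centre and size of the mask blob nearest a pixel"""
    n,l,s,c=cv2.connectedComponentsWithStats(m.astype(np.uint8))
    ok=[i for i in range(1,n) if s[i,4]>40 and np.hypot(*(c[i]-near))<rad]
    i=max(ok,key=lambda i:s[i,4]); p=cv2.findContours((l==i).astype(np.uint8),cv2.RETR_EXTERNAL,cv2.CHAIN_APPROX_NONE)[0][0]
    return cv2.fitEllipse(cv2.convexHull(p)),s[i,4]
E
python3 - <<'E'
from h import *
a,D=camera("top"); C=cal("top"); P=cloud(C,D); h=cv2.cvtColor(a,cv2.COLOR_RGB2HSV); H,S,V=[h[...,i].astype(int) for i in range(3)]
for n,u,v,m,z in [("cap",171,301,(V<80),11),("ring",216,289,(S>130)&(H>15)&(H<40)&(V>120),13),("spr",266,267,(S<50)&(V>150),18)]:
    e,ar=blob(m[:, :],(u,v),20); (x,y),ax,_=e; p=ray(C,x,y,z); s=max(ax)/445.5*(C[2][2]-z)
    print(n,(x,y),ax,ar,p.round(1),s, "depth z",P[v,u].round(1))
for n,u,v in [("seat",459,261),("done",361,252),("pink",407,239),("mat",190,296),("hob",400,290),("scour",378,323),("red",279,192),("dark",268,170),("mill",287,130),("ring spot",226,292)]: print(n,P[v,u].round(1))
E
```

```text
Traceback (most recent call last):
  File "h.py", line 18, in blob
    i=max(ok,key=lambda i:s[i,4]); p=cv2.findContours((l==i).astype(np.uint8),cv2.RETR_EXTERNAL,cv2.CHAIN_APPROX_NONE)[0][0]
ValueError: max() iterable argument is empty
```

```bash
cat > m.py <<'E'
from h import *
a,D=camera("top"); C=cal("top"); P=cloud(C,D); h=cv2.cvtColor(a,cv2.COLOR_RGB2HSV); H,S,V=[h[...,i].astype(int) for i in range(3)]
print(h[301,160:184:4].tolist(), h[296,190].tolist(), h[267,252:282:3].tolist())
green=(H>70)&(H<95)&(S>70)&(V>100)
k=cv2.findContours(green.astype(np.uint8),cv2.RETR_EXTERNAL,cv2.CHAIN_APPROX_NONE)[0]; k=max(k,key=cv2.contourArea)
q=cv2.boxPoints(cv2.minAreaRect(k)); print("mat",[ray(C,*p,4).round(0)[:2].tolist() for p in q])
ins=cv2.fillPoly(np.zeros((480,640),np.uint8),[q.astype(np.int32)],1)>0
for n,u,v,m,z in [("cap",171,301,ins&(V<90),11),("ring",216,289,(S>130)&(H>15)&(H<40)&(V>120),13),("spr",266,267,ins&(S<50)&(V>130),18)]:
    try:
        e,ar=blob(m,(u,v),20); (x,y),ax,_=e; print(n,(x,y),ax,ar,ray(C,x,y,z).round(1),max(ax)/445.5*(C[2][2]-z),P[v,u].round(1))
    except Exception as ex: print(n,ex)
for n,u,v in [("seat",459,261),("done",361,252),("pink",407,239),("mat",190,296),("hob",400,290),("scour",378,323),("red",279,192),("dark",268,170),("mill",287,130)]: print(n,P[v,u].round(1))
E
python3 m.py
```

```text
[[18, 28, 92], [15, 27, 95], [18, 27, 95], [22, 30, 94], [18, 27, 95], [24, 29, 87]] [84, 63, 229] [[82, 68, 220], [0, 0, 252], [0, 0, 253], [120, 1, 244], [83, 63, 229], [84, 64, 228], [84, 61, 231], [90, 2, 251], [90, 1, 254], [90, 1, 251]]
mat [[420.0, 388.0], [420.0, 384.0], [407.0, 382.0], [407.0, 387.0]]
cap max() iterable argument is empty
ring (216.4647979736328, 288.3401184082031) (24.465696334838867, 25.65968132019043) 243 [411.8 237.9  13. ] 57.60542987417405 [ 4.110e+02  2.414e+02 -3.000e-01]
spr max() iterable argument is empty
seat [ 486.5 -301.4   29.1]
done [497.2 -78.2  51.9]
pink [ 535.7 -188.4   12.8]
mat [393.8 298.    0.6]
hob [ 419.9 -174.4   -0.5]
scour [ 345.5 -119.7   28.4]
red [612.9 102.3 101.2]
dark [659.7 127.4 103. ]
mill [734.   88.4 142.8]
```

```bash
sed -i 's/^green=.*/green=(H>75)\&(H<95)\&(S>45)\&(V>150)/; s/V<90/V<130/; s/S<50/S<30/' m.py
cat >> m.py <<'E'
print("clear points z near path", np.nanmax(P[230:330,290:330,2]))
sub=(P[...,2]>8)&(P[...,2]<35); lab=sub&(abs(P[...,0]-486)<60)&(abs(P[...,1]+301)<60)
for zz in (5,12,18,25): 
    m=lab&(P[...,2]>zz); v,u=np.nonzero(m); print(zz,m.sum(),P[m].mean(0).round(1),np.ptp(P[m][:,0]),np.ptp(P[m][:,1]))
E
python3 m.py
```

```text
[[18, 28, 92], [20, 24, 94], [20, 24, 94], [21, 27, 94], [18, 27, 94], [20, 26, 87]] [84, 63, 229] [[82, 68, 220], [90, 1, 252], [0, 0, 253], [90, 1, 243], [83, 63, 229], [84, 65, 228], [84, 62, 232], [90, 2, 251], [90, 1, 254], [90, 1, 251]]
mat [[418.0, 398.0], [530.0, 128.0], [417.0, 81.0], [309.0, 347.0]]
cap (170.7046661376953, 301.19281005859375) (25.98556137084961, 27.297399520874023) 566 [381.1 336.8  11. ] 61.404619080008125 [381.6 337.2   7.5]
ring (216.47610473632812, 288.33331298828125) (24.450807571411133, 25.695880889892578) 241 [411.9 237.8  13. ] 57.686697125623176 [410.9 241.    1.7]
spr (267.015625, 267.94097900390625) (26.06183433532715, 26.278322219848633) 474 [459.8 127.6  18. ] 58.69933465599741 [ 4.637e+02  1.316e+02 -1.000e-01]
seat [ 486.7 -302.1   27.3]
done [497.6 -78.5  49.3]
pink [ 535.3 -187.9   15.1]
mat [393.9 298.4  -1. ]
hob [ 419.9 -174.3    0. ]
scour [ 345.5 -120.    26.5]
red [612.6 102.3 102.2]
dark [661.3 127.9  98.1]
mill [733.4  88.3 144.2]
clear points z near path 1013.1378695514557
5 890 [ 488.6 -303.3   19.1] 76.55355282664414 108.6904779628488
12 809 [ 488.9 -304.3   20.1] 73.44122435161228 83.42561995271546
18 612 [ 489.4 -305.2   21.4] 68.24175926766236 70.76735351520352
25 60 [ 488.9 -306.3   28.1] 40.627058100776765 28.083214265293748
```

Run:
```python
from h import *
for n in("top","scene"):
    a,D=camera(n); C=cal(n); P=cloud(C,D)
    for y0 in range(60,460,50):
        m=(D>0)&(P[...,2]>40)&(P[...,2]<240)&(abs(P[...,1]-y0)<25)&(P[...,0]>400)
        print(n,y0,np.percentile(P[m][:,0],[0.5,5]).round() if m.sum()>20 else None, m.sum())
```

```text
top 60 [602. 723.] 1297
top 110 [589. 597.] 3038
top 160 [643. 645.] 284
top 210 [503. 507.] 6023
top 260 [483. 501.] 5657
top 310 [477. 497.] 6156
top 360 [463. 498.] 6203
top 410 [463. 497.] 6218
scene 60 [597. 610.] 1836
scene 110 [588. 604.] 5352
scene 160 [643. 648.] 188
scene 210 [501. 503.] 6592
scene 260 [481. 489.] 2143
scene 310 [469. 492.] 2112
scene 360 [461. 493.] 2158
scene 410 [461. 493.] 2165
```

jog_arm(plan=[0.21,-0.373,-0.02,0,0,0,0.21,-0.373,-0.02,0,0,0,0.21,-0.373,-0.02,0,0,0,0.21,-0.373,-0.02,0,0,0,0.21,-0.373,-0.02,0,0,0,0.21,-0.373,-0.02,0,0,0,0.21,-0.373,-0.02,0,0,0,0.21,-0.373,-0.02,0,0,0,0.21,-0.373,-0.02,0,0,0,0.21,-0.373,-0.02,0,0,0,0.21,-0.373,-0.02,0,0,0,0.21,-0.373,-0.02,0,0,0,0.21,-0.373,-0.02,0,0,0])

```text
clock: 1.65
eef_pos: [435.8, 129.2, 149.1]
eef_rot: [3.141, 0.0, 2.719]
wrist_force: [0.3, -0.2, -0.7]
finger_gap: 94.4
finger_force: 0.0
```

jog_arm(plan=[0.01,0,-0.03,0,0,8,0.02,0,-0.05,0,0,16,0.024,0,-0.05,0,0,24.2,0.024,0,-0.05,0,0,24.2,0.024,0,-0.05,0,0,24.2,0.024,0,-0.05,0,0,24.2])

```text
clock: 2.25
eef_pos: [460.1, 128.7, 99.4]
eef_rot: [3.141, 0.001, 3.137]
wrist_force: [-0.4, 0.1, 0.6]
finger_gap: 94.2
finger_force: 0.0
```

Run:
```python
from h import *
s=manip.read_state(); print(s["eef_pos"],s["eef_rot"],s["joints"]); C=cal("wrist"); a,D=camera("wrist"); save("w1.png",a)
c,A,o=C; print(o)
for p in ([459.8,127.6,18],s["eef_pos"]): q=A.T@(np.array(p)-o); print(q, q[0]/q[2]*c["fx"]+c["cx"],q[1]/q[2]*c["fy"]+c["cy"])
```

```text
[460.09976991 128.68170947  99.43374289] [3.14140802e+00 8.21938829e-04 3.13733054e+00] [ 1.96019462e-01  2.12846689e-01  1.80220427e+00  1.92988328e-05
  1.12569945e+00 -1.37052313e+00]
[380.07283478 128.3486975  315.77593184]
[ -0.53570296  -4.37244635 308.23381019] 311.53080757714184 228.86505343450168
[  0.59676309  18.08641034 229.9584519 ] 313.1705433815379 263.99650738735005
```

View pics/w1.png

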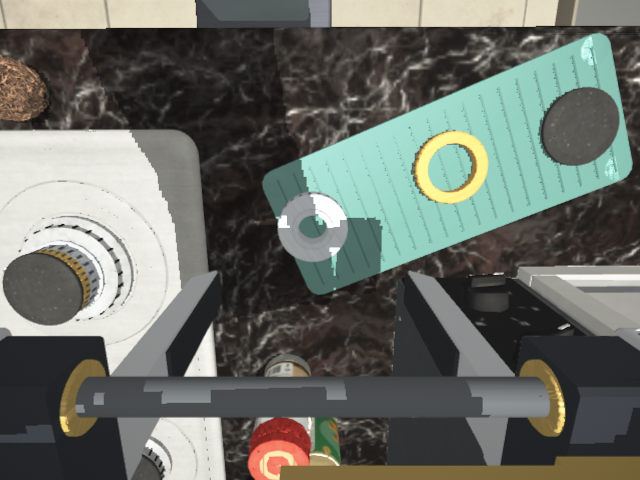

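The wrist picture shows the spreader at (313,228), the ring at (451,167) and the cap at (580,126). The prediction from the top view, (311.5,229), agrees.

```bash
cat > w.py <<'E'
from h import *
def meas(todo):
    C=cal("wrist"); a,D=camera("wrist"); c,A,o=C
    h=cv2.cvtColor(a,cv2.COLOR_RGB2HSV); H,S,V=[h[...,i].astype(int) for i in range(3)]
    M={"cap":(S<70)&(V<130)&(V>55),"ring":(S>110)&(H>12)&(H<40)&(V>100),"spr":(S<40)&(V>110)}
    for n,p in todo:
        q=A.T@(np.array(p)-o); uv=(q[0]/q[2]*c["fx"]+c["cx"],q[1]/q[2]*c["fy"]+c["cy"]); r=30/q[2]*c["fx"]
        W=cv2.circle(np.zeros((480,640),np.uint8),(int(uv[0]),int(uv[1])),int(r*1.3),1,-1)>0
        try:
            m=cv2.morphologyEx((M[n]&W).astype(np.uint8),cv2.MORPH_OPEN,np.ones((3,3)))
            (x,y),ax,_=blob(m,uv,40)[0]; print(n,np.round(uv,1),np.round((x,y),1),"diam",np.round(np.array(ax)*q[2]/c["fx"],1),ray(C,x,y,p[2]).round(1))
        except Exception as ex: print(n,ex)
    return a
if __name__=="__main__":
    meas([("spr",(460,128,18)),("ring",(411.9,237.8,11)),("cap",(381.1,336.8,9))])
E
python3 w.py
```

```text
spr [312.1 229.1] [312.6 226.6] diam [57.1 57.4] [457.9 128.4  18. ]
ring [449.5 167.9] [454.7 168. ] diam [35.2 41.4] [412.  241.9  11. ]
cap [579.2 127.3] [580.6 126.1] diam [54.4 65.9] [380.2 337.7   9. ]
```

jog_arm(plan=[-0.001,0,-0.04,0,0,0,-0.001,0,-0.075,0,0,0,-0.001,0,-0.093,0,0,0,-0.001,0,-0.093,0,0,0,-0.001,0,-0.093,0,0,0])

```text
clock: 2.85
eef_pos: [459.5, 128.4, 6.7]
eef_rot: [3.141, 0.001, 3.139]
wrist_force: [0.1, 0.1, 0.5]
finger_gap: 93.8
finger_force: 0.0
```

jog_arm(plan=[0,0,0,0,0,0,0,0,0,0,0,0,0,0,0,0,0,0,0,0,0,0,0,0,0,0,0,0,0,0,0,0,0,0,0,0,0,0,0,0,0,0,0,0,0,0,0,0,0,0,0,0,0,0], claw=0.045, force=15)

```text
clock: 3.75
eef_pos: [459.2, 128.3, 5.9]
eef_rot: [-3.142, -0.0, 3.14]
wrist_force: [0.2, -0.5, 0.3]
finger_gap: 45.1
finger_force: 0.0
```

Run:
```python
from h import *
a,D=camera("wrist"); save("w2.png",a); print(manip.read_state()["finger_gap"])
```

```text
44.9906401172587
```

View pics/w2.png

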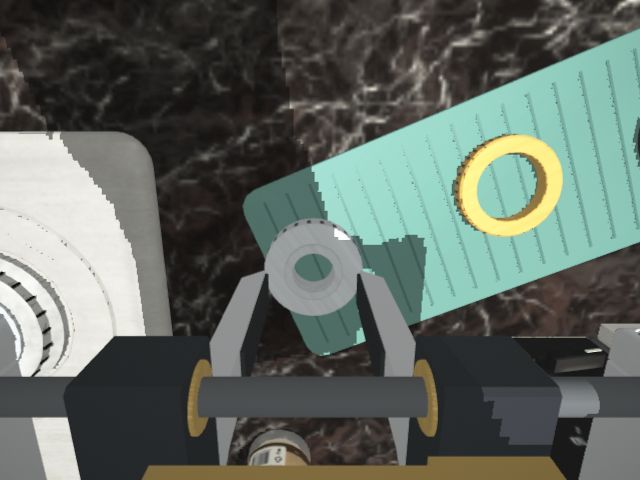

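Run:
```python
from h import *
s=manip.read_state(); print(s["eef_pos"]); C=cal("wrist"); c,A,o=C; print(o)
for z in(18,4): print(ray(C,313,267,z))
for p in (s["eef_pos"],s["eef_pos"]+[0,22.5,0],s["eef_pos"]+[0,22.5,19]): q=A.T@(p-o); print(p,q[0]/q[2]*c["fx"]+c["cx"],q[1]/q[2]*c["fy"]+c["cy"])
```

```text
[459.15949956 128.32943824   5.92206405]
[379.320319   127.81275541 222.34192366]
[456.53727191 128.19764129  18.        ]
[461.82760745 128.22401083   4.        ]
[459.15949956 128.32943824   5.92206405] 313.17449099651463 263.99937970800437
[459.15949956 150.82943824   5.92206405] 350.20023441301515 263.91986838528305
[459.15949956 150.82943824  24.92206405] 353.4978109017827 275.7054963823302
```

Run:
```python
from h import *
C=cal("wrist"); a,D=camera("wrist"); P=cloud(C,D)
for v in (225,245,265,275,285,295,310,330):
    print(v,[(u,P[v,u].round(0).astype(int).tolist()) for u in (240,255,265,290,313,340,358,364,372,385,400)])
```

```text
225 [(240, [437, 83, -4]), (255, [436, 93, 0]), (265, [436, 99, 1]), (290, [435, 115, 5]), (313, [433, 128, 14]), (340, [436, 145, 0]), (358, [436, 155, 1]), (364, [436, 159, 0]), (372, [436, 164, 0]), (385, [436, 172, 1]), (400, [436, 181, 2])]
245 [(240, [450, 83, -4]), (255, [450, 92, -4]), (265, [449, 99, 1]), (290, [445, 115, 14]), (313, [444, 128, 16]), (340, [445, 144, 14]), (358, [449, 156, 0]), (364, [449, 160, 0]), (372, [449, 164, 1]), (385, [449, 173, 0]), (400, [449, 182, 1])]
265 [(240, [463, 82, -3]), (255, [463, 92, -2]), (265, [456, 100, 15]), (290, [455, 115, 18]), (313, [462, 128, 0]), (340, [456, 144, 17]), (358, [457, 155, 14]), (364, [462, 160, 1]), (372, [461, 165, 2]), (385, [462, 173, 1]), (400, [462, 182, 2])]
275 [(240, [470, 82, -3]), (255, [449, 100, 49]), (265, [451, 104, 44]), (290, [462, 115, 17]), (313, [469, 128, 0]), (340, [462, 144, 18]), (358, [451, 151, 45]), (364, [449, 153, 49]), (372, [449, 157, 50]), (385, [468, 173, 2]), (400, [469, 183, 0])]
285 [(240, [449, 95, 61]), (255, [449, 101, 60]), (265, [379, 128, 222]), (290, [468, 115, 18]), (31
[... 223 characters left out ...]
57]), (290, [476, 114, 14]), (313, [474, 128, 18]), (340, [476, 144, 14]), (358, [459, 150, 50]), (364, [450, 151, 69]), (372, [449, 154, 72]), (385, [449, 159, 72]), (400, [482, 184, 1])]
310 [(240, [449, 99, 86]), (255, [450, 105, 83]), (265, [462, 105, 60]), (290, [485, 114, 15]), (313, [485, 128, 15]), (340, [493, 146, 1]), (358, [466, 150, 52]), (364, [456, 150, 73]), (372, [450, 152, 85]), (385, [449, 157, 86]), (400, [493, 184, 1])]
330 [(240, [449, 102, 101]), (255, [456, 105, 89]), (265, [510, 96, -4]), (290, [509, 113, -3]), (313, [507, 128, 1]), (340, [507, 146, 1]), (358, [507, 158, 1]), (364, [464, 150, 75]), (372, [453, 150, 95]), (385, [449, 154, 101]), (400, [449, 159, 102])]
```

The picture shows the closed fingers beside the spreader without touching it, with visible tips near (262,275) and (360,275). Depth puts the tips at about z=45 while the TCP reads 6. So the fingers really end about 38 mm short of the stated TCP. I'll measure that offset properly.

jog_arm(plan=[0,0,0.03,0,0,0,0,0,0.03,0,0,0,0,0,0.03,0,0,0,0,0,0.03,0,0,0,0,0,0.03,0,0,0,0,0,0.03,0,0,0,0,0,0.03,0,0,0,0,0,0.03,0,0,0], claw=0.08)

```text
clock: 4.65
eef_pos: [459.1, 128.3, 35.8]
eef_rot: [-3.142, -0.0, 3.14]
wrist_force: [-0.1, 0.6, 0.3]
finger_gap: 80.2
finger_force: 0.0
```

Run:
```python
from h import *
s=manip.read_state(); t=s["eef_pos"]; g=s["finger_gap"]; C=cal("wrist"); 
for k in range(2):
    a,D=camera("wrist"); P=cloud(C,D)-t
    for sg in(1,-1):
        m=(D>0)&(abs(P[...,0])<14)&(P[...,1]*sg>g/2-4)&(P[...,1]*sg<g/2+20)&(P[...,2]>-25+0)&(P[...,2]<90)
        Q=P[m]; Q=Q[Q[:,2]>15]; i=np.argsort(Q[:,2])
        print(t,g,sg,len(Q),Q[i[[0,3,10,30]]].round(1).tolist(), "x",np.percentile(Q[:,0],[1,99]).round(1))
```

```text
[459.11190032 128.31491687  35.7855941 ] 80.16464611945923 1 2534 [[5.8, 39.7, 36.7], [-8.3, 40.9, 37.2], [5.9, 39.5, 37.7], [-9.9, 43.5, 38.7]] x [-10.6   7.2]
[459.11190032 128.31491687  35.7855941 ] 80.16464611945923 -1 2524 [[-3.6, -40.7, 36.2], [-4.7, -40.4, 37.3], [6.2, -40.4, 37.9], [-10.1, -44.3, 38.8]] x [-10.7   7. ]
[459.11190032 128.31491687  35.7855941 ] 80.16464611945923 1 2530 [[-1.5, 39.8, 36.8], [-9.2, 41.4, 37.0], [-9.4, 42.8, 37.4], [-7.8, 39.6, 38.8]] x [-10.6   7. ]
[459.11190032 128.31491687  35.7855941 ] 80.16464611945923 -1 2546 [[-3.5, -40.8, 35.8], [-10.2, -42.6, 37.6], [6.2, -40.5, 37.8], [-10.2, -42.3, 38.9]] x [-10.7   6.9]
```

jog_arm(plan=[-0.0005,0,-0.03,0,0,0,-0.0005,0,-0.045,0,0,0,-0.0005,0,-0.055,0,0,0,-0.0005,0,-0.061,0,0,0,-0.0005,0,-0.065,0,0,0,-0.0005,0,-0.065,0,0,0], claw=0.088)

```text
clock: 5.35
eef_pos: [458.7, 128.4, -29.0]
eef_rot: [-3.142, 0.0, 3.14]
wrist_force: [0.4, 0.4, 0.0]
finger_gap: 88.3
finger_force: 0.0
```

jog_arm(plan=[0,0,0,0,0,0,0,0,0,0,0,0,0,0,0,0,0,0,0,0,0,0,0,0,0,0,0,0,0,0,0,0,0,0,0,0,0,0,0,0,0,0,0,0,0,0,0,0], claw=0.045, force=15)

```text
clock: 6.15
eef_pos: [458.8, 128.4, -28.9]
eef_rot: [3.142, 0.0, 3.14]
wrist_force: [-1.3, -0.8, 5.3]
finger_gap: 57.5
finger_force: 15.0
```

jog_arm(plan=[0,0,0.01,0,0,0,0,0,0.04,0,0,0,0,0,0.08,0,0,0,0,0,0.1,0,0,0,0,0,0.1,0,0,0,0,0,0.1,0,0,0])

```text
clock: 6.75
eef_pos: [458.4, 128.3, 70.6]
eef_rot: [-3.142, -0.0, 3.14]
wrist_force: [-0.5, 0.4, -2.3]
finger_gap: 57.6
finger_force: 15.0
```

```bash
cat > held.py <<'E'
from h import *
import sys
s=manip.read_state(); t=s["eef_pos"]; C=cal("wrist"); a,D=camera("wrist"); P=cloud(C,D)-t; print(t,s["wrist_force"].round(1),s["finger_gap"])
save(sys.argv[1],a)
zt=float(sys.argv[2])  # expected top face height above TCP
m=((D>0)&(abs(P[...,2]-zt)<7)&(np.hypot(P[...,0],P[...,1])<45)&(abs(P[...,1])<28.5)).astype(np.uint8)
m=cv2.morphologyEx(m,cv2.MORPH_OPEN,np.ones((3,3))); Q=P[m>0]
(x,y),ax,_=blob(m,(313,230),120)[0]
print("z",np.percentile(Q[:,2],[5,50,95]).round(1),"x",np.percentile(Q[:,0],[.5,99.5]).round(1),"y",np.percentile(Q[:,1],[.5,99.5]).round(1),"ell",(x,y),ax,ray(C,x,y,t[2]+zt)-t)
# finger x extent near tips
P2=P[(D>0)&(abs(abs(P[...,1])-33)<6)&(P[...,2]>45)&(P[...,2]<70)]; print("finger x",np.percentile(P2[:,0],[2,98]).round(1))
E
python3 held.py h1.png 47
```

```text
[458.35252133 128.26572969  70.57298491] [-0.5  0.4 -2.3] 57.55693881211509
z [42.2 43.6 46.8] x [-26.7  29.3] y [-27.9  28.3] ell (313.7313537597656, 294.0940246582031) (107.4664535522461, 118.88153076171875) [-1.7816035   0.12746956 47.        ]
finger x [-10.6   6.5]
```

View pics/h1.png

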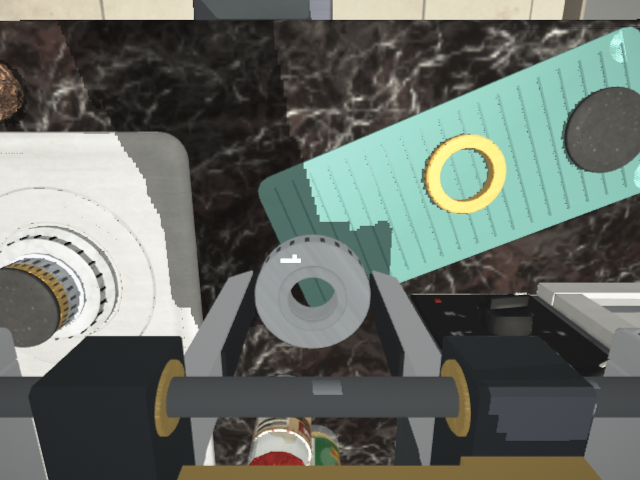

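The picture shows the spreader held level between the fingers, centred near (313,291). Next I'll carry it to just short of the seat and look.

jog_arm(plan=[0,-0.02,0,0,0,0,0.005,-0.06,0,0,0,0,0.01,-0.1,0,0,0,0,0.015,-0.145,0,0,0,0,0.02,-0.19,0,0,0,0,0.025,-0.235,0,0,0,0,0.03,-0.275,0,0,0,0,0.03,-0.31,0,0,0,0,0.03,-0.325,0,0,0,0,0.03,-0.33,0,0,0,0,0.03,-0.33,0,0,0,0,0.03,-0.33,0,0,0,0])

```text
clock: 8.0
eef_pos: [488.6, -200.4, 70.6]
eef_rot: [3.141, -0.001, 3.141]
wrist_force: [-0.5, 0.1, -0.8]
finger_gap: 57.8
finger_force: 15.0
```

```bash
cat > seat.py <<'E'
from h import *
import sys
s=manip.read_state(); t=s["eef_pos"]; C=cal("wrist"); a,D=camera("wrist"); P=cloud(C,D); save(sys.argv[1],a)
print(t,s["joints"].round(2),s["wrist_force"].round(1),s["finger_gap"])
c,A,o=C; q=A.T@(np.array([489,-304,21.])-o); print("uv",q[0]/q[2]*c["fx"]+c["cx"],q[1]/q[2]*c["fy"]+c["cy"])
N=(D>0)&(np.hypot(P[...,0]-489,P[...,1]+304)<80)
z=P[N][:,2]; print("hist",[(k,int(((z>=k)&(z<k+2)).sum())) for k in range(-8,36,2)])
for lo,hi in((22,32),(13,21)):
    Q=P[N&(P[...,2]>lo)&(P[...,2]<hi)&(np.hypot(P[...,0]-489,P[...,1]+304)<48)]
    if len(Q)>20: (x,y),r=cv2.minEnclosingCircle(Q[:,:2].astype(np.float32)); print(lo,len(Q),np.median(Q[:,2]),Q.mean(0).round(1),(x,y),r, np.percentile(Q,[2,98],axis=0).round(1).tolist())
E
python3 seat.py s1.png
```

```text
[ 488.63164773 -200.36391066   70.62758931] [-0.46  0.36  1.69  0.    1.1  -2.03] [-0.5  0.1 -0.8] 57.78957430061294
uv 171.76833037579823 241.2174776200141
hist [(-8, 0), (-6, 0), (-4, 1), (-2, 1195), (0, 6522), (2, 9928), (4, 2649), (6, 611), (8, 754), (10, 248), (12, 102), (14, 160), (16, 693), (18, 965), (20, 3594), (22, 1237), (24, 42), (26, 100), (28, 352), (30, 117), (32, 1), (34, 0)]
22 1848 22.583179822977115 [ 488.3 -304.7   24.5] (488.9451904296875, -305.8774108886719) 31.231101989746094 [[461.7, -332.3, 22.0], [515.8, -278.8, 30.5]]
13 2739 18.6746602093599 [ 484.1 -301.6   18.7] (489.1191711425781, -310.5652770996094) 41.36109924316406 [[454.0, -340.1, 14.2], [522.9, -271.2, 21.0]]
```

View pics/s1.png

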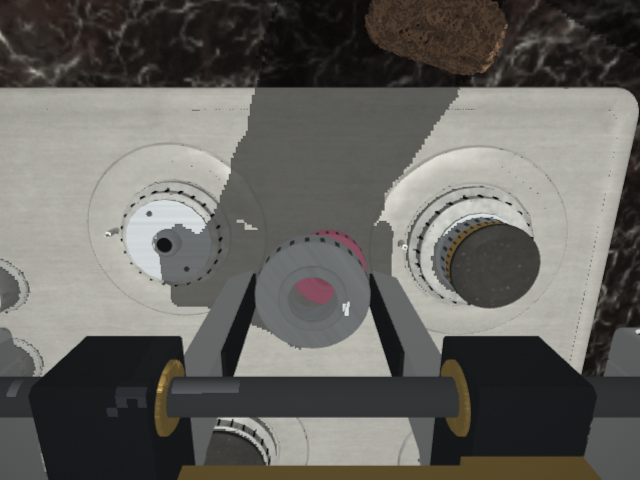

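The picture shows the seat plate at about (170,240) with its collar's dark mouth at (164,244). The pink decoy lies under the held part.

Run:
```python
from h import *
C=cal("wrist"); a,D=camera("wrist"); P=cloud(C,D)
r=np.hypot(P[...,0]-489,P[...,1]+305)
Q=P[(D>0)&(r<20)&(P[...,2]>26.5)&(P[...,2]<33)]; print("collar",len(Q),Q.mean(0).round(1),cv2.minEnclosingCircle(Q[:,:2].astype(np.float32)))
print("hole ray z29",ray(C,164,244,29).round(1))
Q=P[(D>0)&(r<36)&(P[...,2]>19.7)&(P[...,2]<24)]; b=np.percentile(Q,[1,99],axis=0); print("plate",b.round(1),b.mean(0).round(1),np.median(Q[:,2]))
t=manip.read_state()["eef_pos"]; Q=P-t
g=cv2.cvtColor(a,cv2.COLOR_RGB2GRAY)
for z in(43.6,47,50): print("part",z,(ray(C,313,291,t[2]+z)-t).round(1))
m=(D>0)&(np.hypot(Q[...,0],Q[...,1])<27)&(Q[...,2]>47); print("lip pts",m.sum(),Q[m].mean(0) if m.any() else 0, "max", np.percentile(Q[(D>0)&(np.hypot(Q[...,0],Q[...,1])<25)][:,2],[50,90,98]))
```

```text
collar 563 [ 488.4 -305.4   29.2] ((489.3225402832031, -306.0758972167969), 10.209664344787598)
hole ray z29 [ 488.9 -306.7   29. ]
plate [[ 459.2 -335.4   20. ]
 [ 518.2 -276.3   23.2]] [ 488.7 -305.8   21.6] 21.55774918600241
part 43.6 [-2.  -0.1 43.6]
part 47 [-3.5 -0.1 47. ]
part 50 [-4.8 -0.1 50. ]
lip pts 4726 [-2.05974879e+01  1.75604222e-02  1.54237766e+02] max [ 43.83786761 161.94832177 163.14616076]
```

jog_arm(plan=[0.0015,-0.03,0,0,0,0,0.0015,-0.07,0,0,0,0,0.0015,-0.1,-0.01,0,0,0,0.0015,-0.1055,-0.03,0,0,0,0.0015,-0.1055,-0.05,0,0,0,0.0015,-0.1055,-0.06,0,0,0,0.0015,-0.1055,-0.064,0,0,0,0.0015,-0.1055,-0.064,0,0,0,0.0015,-0.1055,-0.064,0,0,0])

```text
clock: 9.0
eef_pos: [490.7, -307.1, 7.9]
eef_rot: [-3.141, 0.001, 3.141]
wrist_force: [-0.5, -0.3, -0.8]
finger_gap: 57.5
finger_force: 15.0
```

jog_arm(plan=[0,0,-0.002,0,0,0,0,0,-0.004,0,0,0,0,0,-0.006,0,0,0,0,0,-0.008,0,0,0,0,0,-0.009,0,0,0,0,0,-0.01,0,0,0,0,0,-0.01,0,0,0])

```text
clock: 9.7
eef_pos: [489.9, -307.0, -3.1]
eef_rot: [3.141, -0.001, 3.14]
wrist_force: [-2.5, 1.7, 0.4]
finger_gap: 57.6
finger_force: 15.0
```

jog_arm(plan=[-0.0007,0.001,0,0,0,0,-0.0007,0.001,-0.001,0,0,0,-0.0007,0.001,-0.002,0,0,0,-0.0007,0.001,-0.003,0,0,0,-0.0007,0.001,-0.004,0,0,0,-0.0007,0.001,-0.004,0,0,0])

```text
clock: 10.3
eef_pos: [489.4, -306.1, -7.3]
eef_rot: [3.141, -0.0, 3.14]
wrist_force: [0.3, 0.7, -1.3]
finger_gap: 57.4
finger_force: 15.0
```

Free of side contact. Ease down to touch.

jog_arm(plan=[0,0,-0.0005,0,0,0,0,0,-0.001,0,0,0,0,0,-0.0015,0,0,0,0,0,-0.0015,0,0,0])

```text
clock: 10.7
eef_pos: [489.4, -306.2, -7.9]
eef_rot: [-3.142, -0.0, 3.14]
wrist_force: [-5.3, 2.5, 8.2]
finger_gap: 57.4
finger_force: 15.0
```

jog_arm(plan=[0,0,0.0005,0,0,0,0,0,0.0005,0,0,0,0,0,0.0005,0,0,0,0,0,0.0005,0,0,0,0,0,0.0005,0,0,0,0,0,0.0005,0,0,0,0,0,0.0005,0,0,0], claw=0.084)

```text
clock: 11.4
eef_pos: [489.5, -306.1, -8.1]
eef_rot: [-3.142, -0.0, 3.14]
wrist_force: [-0.5, -0.4, 0.2]
finger_gap: 84.0
finger_force: 0.0
```

jog_arm(plan=[0,0,0.02,0,0,0,0,0,0.06,0,0,0,0,0.03,0.08,0,0,0,0,0.07,0.08,0,0,0,0,0.1,0.08,0,0,0,0,0.105,0.08,0,0,0,0,0.105,0.08,0,0,0,0,0.105,0.08,0,0,0])

```text
clock: 12.2
eef_pos: [489.6, -202.0, 72.0]
eef_rot: [-3.141, 0.0, 3.14]
wrist_force: [0.4, 0.2, 0.1]
finger_gap: 84.2
finger_force: 0.0
```

```bash
cat > st.py <<'E'
from h import *
import sys
s=manip.read_state(); t=s["eef_pos"]; C=cal("wrist"); a,D=camera("wrist"); P=cloud(C,D); save(sys.argv[1],a)
print(t.round(1),s["wrist_force"].round(1))
r=np.hypot(P[...,0]-488.8,P[...,1]+305.9); N=(D>0)&(r<45)
z=P[N][:,2]; print("hist",[(k,int(((z>=k)&(z<k+2)).sum())) for k in range(10,56,2)])
lo,hi=float(sys.argv[2]),float(sys.argv[3]); Q=P[N&(P[...,2]>lo)&(P[...,2]<hi)]; b=np.percentile(Q,[1,99],axis=0)
print("top",len(Q),b.round(1).tolist(),b.mean(0).round(1),np.median(Q[:,2]),cv2.minEnclosingCircle(Q[:,:2].astype(np.float32)))
A=np.c_[Q[:,:2]-Q[:,:2].mean(0),np.ones(len(Q))]; print("tilt",np.linalg.lstsq(A,Q[:,2],rcond=None)[0].round(3))
E
python3 st.py s2.png 32.5 45
```

```text
[ 489.6 -202.    72. ] [0.4 0.2 0.1]
hist [(10, 229), (12, 96), (14, 106), (16, 548), (18, 716), (20, 582), (22, 272), (24, 109), (26, 146), (28, 392), (30, 241), (32, 185), (34, 2466), (36, 1132), (38, 673), (40, 4), (42, 0), (44, 0), (46, 0), (48, 0), (50, 0), (52, 0), (54, 0)]
top 4419 [[463.3, -333.3, 33.1], [518.1, -278.6, 39.6]] [ 490.7 -305.9   36.3] 35.75304799719578 ((491.0926208496094, -306.31689453125), 29.394302368164062)
tilt [ 3.0000e-03 -3.0000e-03  3.6103e+01]
```

The spreader is flat at the right height but sits about 2 mm toward +x, within its play. I'll centre it with a gentle squeeze along x.

jog_arm(plan=[0,-0.01,0,0,0,-8,0,-0.03,0,0,0,-16,0,-0.05,0,0,0,-24,0,-0.07,0,0,0,-32,0,-0.09,0,0,0,-40,-0.0005,-0.104,0,0,0,-48,-0.0005,-0.104,0,0,0,-56,-0.0005,-0.104,0,0,0,-64,-0.0005,-0.104,0,0,0,-72,-0.0005,-0.104,0,0,0,-80,-0.0005,-0.104,-0.01,0,0,-88,-0.0005,-0.104,-0.03,0,0,-90,-0.0005,-0.104,-0.055,0,0,-90,-0.0005,-0.104,-0.073,0,0,-90,-0.0005,-0.104,-0.079,0,0,-90,-0.0005,-0.104,-0.079,0,0,-90], claw=0.09)

```text
clock: 13.85
eef_pos: [488.5, -305.6, -7.7]
eef_rot: [-3.14, -0.001, 1.568]
wrist_force: [0.4, 0.1, -0.0]
finger_gap: 90.3
finger_force: 0.0
```

jog_arm(plan=[0,0,0,0,0,0,0,0,0,0,0,0,0,0,0,0,0,0,0,0,0,0,0,0,0,0,0,0,0,0,0,0,0,0,0,0,0,0,0,0,0,0,0,0,0,0,0,0], claw=0.05, force=6)

```text
clock: 14.65
eef_pos: [489.3, -305.3, -6.6]
eef_rot: [3.141, 0.0, 1.569]
wrist_force: [0.9, 1.1, 5.9]
finger_gap: 58.0
finger_force: 6.0
```

jog_arm(plan=[0,0,0,0,0,0,0,0,0,0,0,0,0,0,0,0,0,0,0,0,0,0,0,0,0,0,0,0,0,0,0,0,0.03,0,0,0,0,0,0.07,0,0,0,0,0,0.08,0,0,0,0,0,0.08,0,0,0,0,0,0.08,0,0,0], claw=0.09)

```text
clock: 15.65
eef_pos: [488.5, -304.9, 71.8]
eef_rot: [-3.14, -0.001, 1.569]
wrist_force: [-0.6, 0.0, 0.0]
finger_gap: 90.2
finger_force: 0.0
```

```bash
python3 st.py s3.png 32.5 45
python3 - <<'E'
from h import *
C=cal("wrist"); a,D=camera("wrist"); P=cloud(C,D); r=np.hypot(P[...,0]-489.5,P[...,1]+306)
Q=P[(D>0)&(r<12)&(P[...,2]>26)&(P[...,2]<32)]; print("collar",len(Q),cv2.minEnclosingCircle(Q[:,:2].astype(np.float32)))
Q=P[(D>0)&(r<22)&(P[...,2]>37.3)&(P[...,2]<42)]; print("lip",len(Q),cv2.minEnclosingCircle(Q[:,:2].astype(np.float32)))
t=manip.read_state()["eef_pos"]; Q=P-t; m=(D>0)&(abs(abs(Q[...,0])-49)<7)&(Q[...,2]>38)&(Q[...,2]<75); print("fingers y",np.percentile(Q[m][:,1],[2,98]),"x",np.percentile(Q[m&(Q[...,0]<0)][:,0],98),np.percentile(Q[m&(Q[...,0]>0)][:,0],2))
E
```

```text
[ 488.5 -304.9   71.8] [-0.6  0.   0. ]
hist [(10, 200), (12, 58), (14, 54), (16, 535), (18, 746), (20, 430), (22, 196), (24, 58), (26, 142), (28, 392), (30, 206), (32, 132), (34, 2421), (36, 1106), (38, 677), (40, 11), (42, 0), (44, 0), (46, 0), (48, 0), (50, 0), (52, 0), (54, 0)]
top 4331 [[461.5, -333.8, 33.3], [515.9, -279.0, 39.6]] [ 488.7 -306.4   36.5] 35.778874045226615 ((488.677734375, -306.8303527832031), 29.32686424255371)
tilt [ 1.0000e-03 -3.0000e-03  3.6139e+01]
collar 535 ((489.889892578125, -307.1746826171875), 10.876468658447266)
lip 912 ((490.5325927734375, -304.3331604003906), 20.221115112304688)
fingers y [-7.9951401  9.2064757] x -45.2453025621527 44.21045898933308
```

jog_arm(plan=[0,0.02,0,0,0,8,-0.005,0.06,0,0,0,16,-0.01,0.1,0,0,0,24,-0.02,0.145,0,0,0,32,-0.025,0.19,0,0,0,40,-0.035,0.235,0,0,0,48,-0.045,0.28,0,0,0,56,-0.055,0.325,0,0,0,64,-0.06,0.37,0,0,0,72,-0.065,0.415,0,0,0,80,-0.07,0.46,0,0,0,88,-0.074,0.5,-0.01,0,0,90,-0.077,0.53,-0.01,0,0,90,-0.077,0.543,-0.01,0,0,90,-0.077,0.543,-0.01,0,0,90,-0.077,0.543,-0.01,0,0,90,-0.077,0.543,-0.01,0,0,90])

```text
clock: 17.45
eef_pos: [412.2, 236.6, 62.9]
eef_rot: [-3.141, -0.0, 3.139]
wrist_force: [0.7, -0.5, -0.5]
finger_gap: 90.0
finger_force: 0.0
```

```bash
cat > ring.py <<'E'
from h import *
import sys
x0,y0,lo,hi=map(float,sys.argv[2:6])
s=manip.read_state(); t=s["eef_pos"]; C=cal("wrist"); a,D=camera("wrist"); P=cloud(C,D); save(sys.argv[1],a); print(t.round(1),s["eef_rot"].round(3),s["joints"].round(2))
Q=P[(D>0)&(np.hypot(P[...,0]-x0,P[...,1]-y0)<42)]; print("hist",[(k,int(((Q[:,2]>=k)&(Q[:,2]<k+2)).sum())) for k in range(-6,26,2)])
Q=Q[(Q[:,2]>lo)&(Q[:,2]<hi)]; b=np.percentile(Q,[1,99],axis=0); print(b.round(1).tolist(),b.mean(0).round(1),cv2.minEnclosingCircle(Q[:,:2].astype(np.float32)))
E
python3 ring.py r1.png 411 240 6 16
```

```text
[412.2 236.6  62.9] [-3.141 -0.     3.139] [ 0.44  0.26  1.84 -0.    1.04 -1.12]
hist [(-6, 0), (-4, 0), (-2, 1055), (0, 5133), (2, 236), (4, 81), (6, 134), (8, 1817), (10, 643), (12, 0), (14, 0), (16, 0), (18, 0), (20, 0), (22, 0), (24, 0)]
[[384.1, 212.9, 6.5], [439.3, 267.9, 11.1]] [411.7 240.4   8.8] ((412.2663879394531, 240.5569305419922), 29.25722312927246)
```

jog_arm(plan=[0.0005,0.004,-0.03,0,0,0,0.0005,0.004,-0.06,0,0,0,0.0005,0.004,-0.08,0,0,0,0.0005,0.004,-0.09,0,0,0,0.0005,0.004,-0.095,0,0,0,0.0005,0.004,-0.0975,0,0,0,0.0005,0.004,-0.0975,0,0,0])

```text
clock: 18.2
eef_pos: [412.9, 241.9, -34.0]
eef_rot: [3.141, 0.001, 3.14]
wrist_force: [-0.4, 0.4, 0.7]
finger_gap: 90.0
finger_force: 0.0
```

jog_arm(plan=[0,0,0,0,0,0,0,0,0,0,0,0,0,0,0,0,0,0,0,0,0,0,0,0,0,0,0,0,0,0,0,0,0,0,0,0,0,0,0,0,0,0,0,0,0,0,0,0], claw=0.045, force=15)

```text
clock: 19.0
eef_pos: [412.5, 241.9, -34.4]
eef_rot: [3.142, 0.0, 3.14]
wrist_force: [-0.9, -0.6, 4.2]
finger_gap: 57.5
finger_force: 15.0
```

jog_arm(plan=[0,0,0.01,0,0,0,0,0,0.04,0,0,0,0,0,0.08,0,0,0,0,0,0.11,0,0,0,0,0,0.11,0,0,0,0,0,0.11,0,0,0])

```text
clock: 19.6
eef_pos: [412.4, 241.8, 75.7]
eef_rot: [3.141, 0.001, 3.14]
wrist_force: [0.1, -0.0, -1.9]
finger_gap: 57.6
finger_force: 15.0
```

```bash
python3 held.py h2.png 44
```

```text
[412.4227166  241.82038113  75.66988215] [ 0.1 -0.  -1.9] 57.599053512497825
z [39.7 43.8 44.9] x [-29.2  27.1] y [-27.8  28.4] ell (313.3995056152344, 289.4412536621094) (110.07783508300781, 118.1357421875) [-2.90960238e+00 -2.99663443e-02  4.40000000e+01]
finger x [-10.6  91.2]
```

jog_arm(plan=[0.005,-0.02,0,0,0,0,0.01,-0.06,0,0,0,0,0.015,-0.105,0,0,0,0,0.02,-0.15,0,0,0,0,0.03,-0.195,0,0,0,0,0.04,-0.24,0,0,0,0,0.045,-0.285,0,0,0,0,0.055,-0.33,0,0,0,0,0.06,-0.375,0,0,0,0,0.07,-0.42,0,0,0,0,0.0775,-0.465,0,0,0,0,0.0775,-0.505,0,0,0,0,0.0775,-0.535,0,0,0,0,0.0775,-0.547,-0.01,0,0,0,0.0775,-0.547,-0.035,0,0,0,0.0775,-0.547,-0.055,0,0,0,0.0775,-0.547,-0.063,0,0,0,0.0775,-0.547,-0.063,0,0,0,0.0775,-0.547,-0.063,0,0,0])

```text
clock: 21.55
eef_pos: [490.3, -304.9, 12.8]
eef_rot: [-3.141, 0.0, 3.141]
wrist_force: [0.9, 0.2, -0.7]
finger_gap: 57.6
finger_force: 15.0
```

jog_arm(plan=[-0.0003,-0.0013,-0.002,0,0,0,-0.0003,-0.0013,-0.004,0,0,0,-0.0003,-0.0013,-0.006,0,0,0,-0.0003,-0.0013,-0.008,0,0,0,-0.0003,-0.0013,-0.0095,0,0,0,-0.0003,-0.0013,-0.0105,0,0,0,-0.0003,-0.0013,-0.011,0,0,0,-0.0003,-0.0013,-0.011,0,0,0])

```text
clock: 22.35
eef_pos: [489.6, -306.4, 1.4]
eef_rot: [3.142, -0.0, 3.14]
wrist_force: [-0.5, 1.1, -0.2]
finger_gap: 57.5
finger_force: 15.0
```

jog_arm(plan=[0,0,-0.0005,0,0,0,0,0,-0.001,0,0,0,0,0,-0.0015,0,0,0,0,0,-0.0015,0,0,0])

```text
clock: 22.75
eef_pos: [489.8, -306.5, 0.6]
eef_rot: [-3.141, 0.0, 3.14]
wrist_force: [-2.3, 1.8, 6.9]
finger_gap: 57.3
finger_force: 15.0
```

jog_arm(plan=[0,0,0.0005,0,0,0,0,0,0.0005,0,0,0,0,0,0.0005,0,0,0,0,0,0.0005,0,0,0,0,0,0.0005,0,0,0,0,0,0.0005,0,0,0,0,0,0.0005,0,0,0], claw=0.084)

```text
clock: 23.45
eef_pos: [489.7, -306.5, 0.4]
eef_rot: [3.142, -0.0, 3.14]
wrist_force: [0.0, -0.2, 0.0]
finger_gap: 83.9
finger_force: 0.0
```

jog_arm(plan=[0,0,0.02,0,0,0,0,0,0.06,0,0,0,0,0.03,0.07,0,0,0,0,0.07,0.07,0,0,0,0,0.1,0.07,0,0,0,0,0.105,0.07,0,0,0,0,0.105,0.07,0,0,0,0,0.105,0.07,0,0,0])

```text
clock: 24.25
eef_pos: [489.8, -202.3, 70.5]
eef_rot: [-3.141, 0.0, 3.14]
wrist_force: [-0.6, -0.5, 0.2]
finger_gap: 83.8
finger_force: 0.0
```

```bash
python3 st.py s4.png 41.5 55
```

```text
[ 489.8 -202.3   70.5] [-0.6 -0.5  0.2]
hist [(10, 231), (12, 97), (14, 109), (16, 481), (18, 745), (20, 420), (22, 187), (24, 130), (26, 150), (28, 451), (30, 247), (32, 157), (34, 409), (36, 497), (38, 882), (40, 213), (42, 871), (44, 2242), (46, 30), (48, 0), (50, 0), (52, 0), (54, 0)]
top 3203 [[461.2, -334.0, 41.7], [516.4, -278.5, 46.0]] [ 488.8 -306.3   43.9] 44.42887066795868 ((489.1330261230469, -306.99444580078125), 29.485275268554688)
tilt [ 0.0000e+00 -1.0000e-03  4.4346e+01]
```

View pics/s4.png

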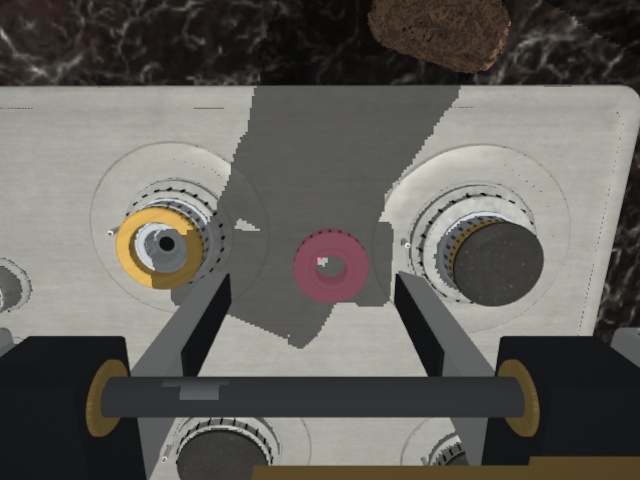

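The picture shows the ring seated flat at about (160,247), concentric with the spreader. Next is the cap.

jog_arm(plan=[-0.01,0.03,0,0,0,0,-0.025,0.075,0,0,0,0,-0.04,0.12,0,0,0,0,-0.055,0.165,0,0,0,0,-0.065,0.21,0,0,0,0,-0.075,0.255,0,0,0,0,-0.085,0.3,0,0,0,0,-0.095,0.345,0,0,0,0,-0.105,0.39,0,0,0,0,-0.109,0.435,0,0,0,0,-0.109,0.48,0,0,0,0,-0.109,0.515,-0.008,0,0,0,-0.109,0.535,-0.008,0,0,0,-0.109,0.539,-0.008,0,0,0,-0.109,0.539,-0.008,0,0,0,-0.109,0.539,-0.008,0,0,0], claw=0.09)

```text
clock: 25.9
eef_pos: [381.1, 336.5, 62.5]
eef_rot: [-3.141, -0.0, 3.139]
wrist_force: [-0.0, 0.3, 0.6]
finger_gap: 90.2
finger_force: 0.0
```

```bash
python3 ring.py c1.png 381 337.5 4 14
```

```text
[381.1 336.5  62.5] [-3.141 -0.     3.139] [ 0.65  0.33  1.75 -0.    1.06 -0.92]
hist [(-6, 11), (-4, 60), (-2, 715), (0, 3444), (2, 114), (4, 513), (6, 3194), (8, 1033), (10, 2), (12, 0), (14, 0), (16, 0), (18, 0), (20, 0), (22, 0), (24, 0)]
[[352.8, 312.9, 4.7], [408.5, 368.5, 9.2]] [380.7 340.7   7. ] ((380.8408508300781, 340.54803466796875), 30.106294631958008)
```

jog_arm(plan=[-0.0003,0.004,-0.03,0,0,0,-0.0003,0.004,-0.06,0,0,0,-0.0003,0.004,-0.08,0,0,0,-0.0003,0.004,-0.09,0,0,0,-0.0003,0.004,-0.095,0,0,0,-0.0003,0.004,-0.098,0,0,0,-0.0003,0.004,-0.098,0,0,0])

```text
clock: 26.65
eef_pos: [380.7, 341.6, -35.0]
eef_rot: [3.141, 0.001, 3.14]
wrist_force: [0.2, -0.5, -0.3]
finger_gap: 90.3
finger_force: 0.0
```

jog_arm(plan=[0,0,0,0,0,0,0,0,0,0,0,0,0,0,0,0,0,0,0,0,0,0,0,0,0,0,0,0,0,0,0,0,0,0,0,0,0,0,0,0,0,0,0,0,0,0,0,0], claw=0.045, force=15)

```text
clock: 27.45
eef_pos: [380.4, 341.6, -35.4]
eef_rot: [3.141, 0.0, 3.14]
wrist_force: [-1.3, -0.4, 4.4]
finger_gap: 59.5
finger_force: 15.0
```

jog_arm(plan=[0,0,0.01,0,0,0,0,0,0.04,0,0,0,0,0,0.08,0,0,0,0,0,0.11,0,0,0,0,0,0.115,0,0,0,0,0,0.115,0,0,0])

```text
clock: 28.05
eef_pos: [380.5, 341.6, 80.0]
eef_rot: [3.141, 0.001, 3.14]
wrist_force: [0.3, 0.3, -2.6]
finger_gap: 59.3
finger_force: 15.0
```

```bash
python3 held.py h3.png 43
```

```text
[380.4990206  341.63726245  79.97094043] [ 0.3  0.3 -2.6] 59.30305497136732
z [40.9 42.7 43.9] x [-28.8  28.5] y [-27.8  27.6] ell (312.58087158203125, 290.0008239746094) (110.36646270751953, 117.35169982910156) [-2.18320162 -0.45369001 43.        ]
finger x [-10.6   6.3]
```

jog_arm(plan=[0.005,-0.02,0,0,0,0,0.012,-0.065,0,0,0,0,0.02,-0.115,0,0,0,0,0.03,-0.163,0,0,0,0,0.04,-0.21,0,0,0,0,0.05,-0.257,0,0,0,0,0.06,-0.304,0,0,0,0,0.07,-0.35,0,0,0,0,0.08,-0.395,0,0,0,0,0.09,-0.44,0,0,0,0,0.1,-0.485,0,0,0,0,0.1087,-0.53,0,0,0,0,0.1087,-0.575,0,0,0,0,0.1087,-0.615,0,0,0,0,0.1087,-0.64,0,0,0,0,0.1087,-0.648,-0.015,0,0,0,0.1087,-0.648,-0.04,0,0,0,0.1087,-0.648,-0.058,0,0,0,0.1087,-0.648,-0.06,0,0,0,0.1087,-0.648,-0.06,0,0,0])

```text
clock: 30.1
eef_pos: [488.6, -305.5, 18.3]
eef_rot: [3.14, -0.002, 3.141]
wrist_force: [-0.3, 0.1, -0.3]
finger_gap: 59.4
finger_force: 15.0
```

jog_arm(plan=[0.0003,-0.0007,-0.002,0,0,0,0.0003,-0.0007,-0.004,0,0,0,0.0003,-0.0007,-0.006,0,0,0,0.0003,-0.0007,-0.0075,0,0,0,0.0003,-0.0007,-0.0085,0,0,0,0.0003,-0.0007,-0.009,0,0,0,0.0003,-0.0007,-0.009,0,0,0])

```text
clock: 30.8
eef_pos: [489.4, -307.2, 10.4]
eef_rot: [3.142, -0.0, 3.14]
wrist_force: [-0.5, -0.8, -1.7]
finger_gap: 59.6
finger_force: 15.0
```

jog_arm(plan=[0,0.0006,-0.0005,0,0,0,0,0.0006,-0.001,0,0,0,0,0.0006,-0.0015,0,0,0,0,0.0006,-0.002,0,0,0,0,0.0006,-0.002,0,0,0])

```text
clock: 31.3
eef_pos: [489.4, -306.6, 8.6]
eef_rot: [-3.142, 0.0, 3.14]
wrist_force: [-0.6, 0.9, 1.6]
finger_gap: 59.3
finger_force: 15.0
```

jog_arm(plan=[0,0,-0.0004,0,0,0,0,0,-0.0006,0,0,0,0,0,-0.0006,0,0,0])

```text
clock: 31.6
eef_pos: [489.5, -306.6, 8.6]
eef_rot: [-3.141, 0.0, 3.14]
wrist_force: [-4.0, 2.3, 8.7]
finger_gap: 59.2
finger_force: 15.0
```

jog_arm(plan=[0,0,0.0002,0,0,0,0,0,0.0002,0,0,0,0,0,0.0002,0,0,0,0,0,0.0002,0,0,0,0,0,0.0002,0,0,0,0,0,0.0002,0,0,0,0,0,0.0002,0,0,0], claw=0.084)

```text
clock: 32.3
eef_pos: [489.4, -306.6, 8.0]
eef_rot: [-3.142, 0.0, 3.14]
wrist_force: [-0.2, 0.1, 0.1]
finger_gap: 84.0
finger_force: 0.0
```

jog_arm(plan=[0,0,0.02,0,0,0,0,0,0.05,0,0,0,0,0.03,0.065,0,0,0,0,0.07,0.065,0,0,0,0,0.1,0.065,0,0,0,0,0.105,0.065,0,0,0,0,0.105,0.065,0,0,0,0,0.105,0.065,0,0,0])

```text
clock: 33.1
eef_pos: [489.5, -202.4, 73.1]
eef_rot: [-3.141, 0.0, 3.14]
wrist_force: [0.8, 0.6, -0.4]
finger_gap: 83.9
finger_force: 0.0
```

```bash
python3 st.py s5.png 48.5 60
python3 - <<'E'
from h import *
a,D=camera("top"); C=cal("top"); h=cv2.cvtColor(a,cv2.COLOR_RGB2HSV); P=cloud(C,D)
for n,g,z in(("new",(489,-306),52),("done",(497,-78),52)):
    Q=P[(D>0)&(np.hypot(P[...,0]-g[0],P[...,1]-g[1])<45)&(P[...,2]>46)&(P[...,2]<60)]
    if len(Q): b=np.percentile(Q,[1,99],axis=0); print(n,len(Q),b.mean(0).round(1),(b[1]-b[0]).round(1),np.median(Q[:,2]))
E
```

```text
[ 489.5 -202.4   73.1] [ 0.8  0.6 -0.4]
hist [(10, 251), (12, 84), (14, 110), (16, 492), (18, 674), (20, 367), (22, 168), (24, 65), (26, 64), (28, 74), (30, 84), (32, 88), (34, 147), (36, 76), (38, 88), (40, 95), (42, 106), (44, 28), (46, 46), (48, 719), (50, 4108), (52, 1145), (54, 2)]
top 5920 [[461.6, -334.2, 48.8], [517.2, -278.8, 53.1]] [ 489.4 -306.5   50.9] 51.30113572451724 ((489.8962707519531, -306.6689758300781), 30.191381454467773)
tilt [ 4.0000e-03 -4.0000e-03  5.1205e+01]
done 571 [499.7 -78.   49.9] [56.7 55.8  7.2] 49.780963616093686
```

View pics/s5.png

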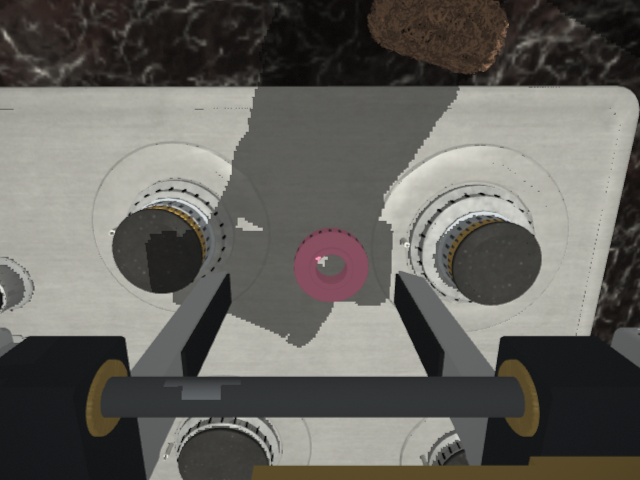

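The picture shows the rebuilt burner at about (158,250), matching the finished one at (497,262). It is flat, at the expected height and centred within about 1 mm, and the gripper is clear.

```bash
python3 -c "
from cell import manip
print(manip.sign_off())"
```

```text
the job is handed in; nothing more can be done
None
```

The burner is rebuilt on its seat and handed in at about 33 s: spreader, flame ring and cap are each flat, fully home and within about 1 mm of centre, the scourer, jars and mill weren't touched, and the fingers turned out to end about 38 mm short of the stated TCP, so I gripped using the measured tip.

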